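Socket on the mould clamp

ROBOT

A 6-joint arm with a two-finger parallel gripper is mounted at the origin on the work surface. World frame = base frame: x ahead of the robot, y to its left, z up, the work surface at z = 0. Lengths are in m, angles in rad, forces in N, time in s.
With the tool pointing down it reaches from about 0.375 to 0.9 m from the base axis. Payload 3.1 kg.
Tool frame: the origin (TCP) lies between the finger pads; the fingertips stand 25 mm ahead of it and the grasp point (between the pads) lies 6 mm ahead of it (r.finger_overhang is the distance from the TCP to the fingertips, in m); z points along the fingers, y is the line along which they close (so a half turn about z gives the same grasp; the last joint's range is limited). The gripper opens to 85 mm and grips with 20 to 120 N. Pads are 22 mm wide; open, the fingers measure 114 mm over their backs; the gripper's body (76 mm by 85 mm) begins 54 mm behind the grasp point. The pads swing forward as they close: fully open they stand 13 mm farther back than shut.
Start: joints at [1.036, 0.527, 1.433, -0, 1.181, -0.178], TCP at [0.218, 0.586, 0.256] pointing down, gripper open.
Joint ranges: [-3.08, 3.08], [-0.75, 2.2], [0.22, 2.44], [-1.43, 4.57], [0, 2.65], [-2.85, 2.85]. Speed limits (rad/s): [2.79, 2.79, 3.14, 3.14, 3.14, 3.14].

INTERFACE

Orientations are given as a rotation vector (axis times angle).
In Python, from workcell import r, eyes gives the robot as it stands.
- The arm moves only by the tool send_rows, never from a script. Its argument "commands" is a list of rows, each a list of 3 entries, a list of its own where there are three numbers: the opening, from 0 (shut) to 1 (fully open), then the shift along the tool's x, y, z each as a share of 0.4 m, from -1 to 1, then the turn about the tool's z as a share of 90 degrees, from -1 to 1. In form: [[jaw, [tx, ty, tz], roll], ...]. A call has exactly 5 rows; each row is the pose to reach, as a shift and turn from the pose commanded when the call began, along the tool's axes at that moment; what a row does not reach only later rows make up. A row lasts 1/10 s, in which the tool goes at most 50 mm and 8.59 degrees, less where a joint would pass 70% of its speed; a pose out of reach is approached as far as the arm can. A call with a number of a shift or a turn outside -1 to 1 is refused whole. A call with a gripper value outside its range is refused whole. The fingers move at their own pace and stop on an object; "grip_force" is the grip in N (left out, the last holds). Time passes only in rows, so rows that repeat a pose let the fingers close, or fill a call up. It gives the time, the measured TCP pose, the force, the opening and the grip force at its end, in the units of the state.
- r.get_obs(): the state, without advancing time (a new reading comes with each control period).
- eyes.grab_frame(name): name is "scene" or "top" or "wrist"; returns a dict with "img" (420x560x3 uint8, blue, green, red), "fx", "fy", "cx", "cy" (pixels), "rvec" (rotation vector, rad) and "tvec" (3), from world to camera coordinates, as OpenCV has them. Camera axes: x right, y down, z forward; pixel columns grow to the right and rows downward; lengths in m; the calibration is good to about 2 mm. A picture is of the moment at which its call begins. There is no depth.
- r.close_job(): hands the job in; it is judged then, once.
Trained networks look in the newest picture that a camera, given by its name, has taken for a name from the list of things; names that differ only in an ending like _2 or _b are one class to them, and where a whole thing is asked for, a point or a joint stands for the part that bears it (a point fixed in the world has none). Each returns a list of dicts, best first, with "p" (0 to 1); they miss things now and then, are a little off and sometimes report something else, mostly with a low value. They report only what shows in the picture. A call takes as long as a camera call. They do not tell look-alikes from the thing itself.
- eyes.recognise(camera, label): "bbox" ([left, top, right, bottom] in pixels, round what is visible of it).
- eyes.silhouettes(camera, label): "region" (420x560 bool, what is visible of it) and "bbox" ([left, top, right, bottom] in pixels, round what is visible of it).
- eyes.place_of(camera, label): "centre" ([column, row] in pixels: a listed point, or the origin of a listed thing).
The state is a dict: "time": time; "joint_pos": joint angles; "dq": joint speeds; "joint_efforts": joint torques, N m; "position": TCP position; "tcp_rot": TCP orientation; "wrist_force": force on the tool from outside, world axes, zero at the start; "moment": the same for the moment, N m; "grip_width": opening from 0.0 (shut) to 1.0 (fully open); "grasp_force": force on a finger pad.
Only numpy, scipy, OpenCV 4.12 (cv2) and the standard library are available. Lean on these libraries where they do the work, as an engineer would, in place of code of your own. Each camera call takes 0.05 s, during which the arm holds its last target. There are 200 camera calls.

TASK

Swing the keeper bar of the tile-mould clamp shut until it clicks home in its detent around the stud. Then try the sockets from the wooden tray on the clamp's hex nut until you find the one that goes all the way on; finish while still gripping that socket, upright and fully seated on the nut, with the bar shut and the other two sockets standing in the tray. Do not disturb the vase, the cup or the brush.

Things in the scene. Friction and masses are not known exactly. Their poses are not given: they have to be found in the camera images.
- clamp: Mould clamp, fixed to the bench: steel base plate 160 mm (its x) by 270 mm (its y), 12 mm thick, carrying a 130 mm wide plaster tile mould (top 41 mm above the bench), the keeper's pivot post at x 0, y -90 mm and the stud with the nut at x 0, y +90 mm. Origin at the centre of the base's underside on the bench, z up.
- keeper (a joint): Keeper bar angle in rad: 0 = shut against its stop, slotted end around the stud under the nut, pointing along the clamp's +y; grows as it swings open to the clamp's +x side (at most 1.25). Stays where left. In the last 0.1 rad a spring detent resists (3 to 6 N at the pin), then snaps the bar home and keeps it there; below 0.035 it is home.
- keeper_hinge (a point): Point on the keeper's vertical pivot axis, 79 mm above the bench, at the same height as point keeper_pin.
- keeper_pin (a point): Grip point on the keeper's upright round pin, dark steel, 16 mm diameter, standing 38 mm up from the steel bar 100 mm from the pivot axis. The bar is 30 mm wide, 10 mm thick, 200 mm long from the pivot, its top 55 mm above the bench; this point lies on the pin's axis 79 mm above the bench, 14 mm under the pin's top.
- nut: Fixed steel hex nut on the clamp's stud, 27 mm across flats, on a washer 34 mm across, 3 mm thick. Origin at the centre of the washer's underside, 55 mm above the bench, z up; flats face its x and every 60 degrees on. A socket must be turned to within about 12 degrees of the flats and centred within about 1.5 mm to go on; the fitting one has 1.5 mm clearance at each flat.
- nut_top (a point): Centre of the nut's top face, 21 mm above the nut's origin; the upper 3 mm is tapered as a lead-in. The fitting socket (opening 30 mm across flats) goes down until its ceiling meets this face, its mouth then 15 mm below it. The other two (24 and 20 mm) stop on top, their mouth at most about 4 mm below this face.
- tray: Fixed wooden tray on the bench, 270 mm (its x) by 100 mm (its y), rim 14 mm high and 6 mm wide, floor 6 mm thick. Origin at the centre of its underside, z up. The three sockets stand in it in a row along its x, about 80 mm apart.
- socket_1: Steel socket standing mouth down in the tray: round body 44 mm across, 30 mm high, with a square adapter 18 x 18 mm, 45 mm tall on top; about 260 g. Origin at the centre of its mouth (underside), z up. The adapter's faces look along its x and y; the hex opening, 15 mm deep, has flats facing its x and every 60 degrees on. All three look alike outside, are shuffled, and only trying tells which fits.
- socket_2: Steel socket standing mouth down in the tray: round body 44 mm across, 30 mm high, with a square adapter 18 x 18 mm, 45 mm tall on top; about 260 g. Origin at the centre of its mouth (underside), z up. The adapter's faces look along its x and y; the hex opening, 15 mm deep, has flats facing its x and every 60 degrees on. All three look alike outside, are shuffled, and only trying tells which fits.
- socket_3: Steel socket standing mouth down in the tray: round body 44 mm across, 30 mm high, with a square adapter 18 x 18 mm, 45 mm tall on top; about 260 g. Origin at the centre of its mouth (underside), z up. The adapter's faces look along its x and y; the hex opening, 15 mm deep, has flats facing its x and every 60 degrees on. All three look alike outside, are shuffled, and only trying tells which fits.
- vase: White ceramic vase, 84 mm across, 135 mm high, a bystander. Origin at the centre of its underside.
- cup: White ceramic cup, 72 mm across, 60 mm high, a bystander. Origin at the centre of its underside.
- brush: Wooden brush about 190 mm long lying on the bench, a bystander. Origin under its middle, x along it.
Things that resemble listed ones, but are neither listed nor needed, are in the scene too. What is shaped like the socket_2 but green or red is not meant.

How it is judged:
On the way, in this order (a step that is already met when the one before it is completed fails the run):
1. the keeper bar is shut home in its detent (value of joint keeper below 0.035 rad), for 0.2 s.
2. a socket, gripped, is fully seated on the nut (((horizontal distance between socket_1 and nut below 0.004 m and z of socket_1 in the frame of nut between 0.002 and 0.009 m and angle between socket_1's own z axis and vertical below 0.07 rad and contact force between the fingers and socket_1 above 2 N) or (horizontal distance between socket_2 and nut below 0.004 m and z of socket_2 in the frame of nut between 0.002 and 0.009 m and angle between socket_2's own z axis and vertical below 0.07 rad and contact force between the fingers and socket_2 above 2 N) or (horizontal distance between socket_3 and nut below 0.004 m and z of socket_3 in the frame of nut between 0.002 and 0.009 m and angle between socket_3's own z axis and vertical below 0.07 rad and contact force between the fingers and socket_3 above 2 N))), for 0.2 s.
At the end, for the whole second after the job is handed in: Keeper under 0.035 rad; the fitting socket gripped (over 2 N) and still, axis within 4 mm of the nut's and 0.07 rad of vertical, mouth 2 to 9 mm above the nut's origin (6 is seated); the other two upright within 0.1 rad on the tray floor inside its rim (value of joint keeper below 0.035 rad and ((horizontal distance between socket_1 and nut below 0.004 m and z of socket_1 in the frame of nut between 0.002 and 0.009 m and angle between socket_1's own z axis and vertical below 0.07 rad and contact force between the fingers and socket_1 above 2 N and linear speed of socket_1 below 0.02 m/s and x of socket_2 in the frame of tray between -0.12 and 0.12 m and y of socket_2 in the frame of tray between -0.035 and 0.035 m and z of each of socket_2, socket_3 in the frame of tray below 0.012 m and angle between each of socket_2, socket_3's own z axis and vertical below 0.1 rad and x of socket_3 in the frame of tray between -0.12 and 0.12 m and y of socket_3 in the frame of tray between -0.035 and 0.035 m) or (horizontal distance between socket_2 and nut below 0.004 m and z of socket_2 in the frame of nut between 0.002 and 0.009 m and angle between socket_2's own z axis and vertical below 0.07 rad and contact force between the fingers and socket_2 above 2 N and linear speed of socket_2 below 0.02 m/s and x of socket_1 in the frame of tray between -0.12 and 0.12 m and y of socket_1 in the frame of tray between -0.035 and 0.035 m and z of each of socket_1, socket_3 in the frame of tray below 0.012 m and angle between each of socket_1, socket_3's own z axis and vertical below 0.1 rad and x of socket_3 in the frame of tray between -0.12 and 0.12 m and y of socket_3 in the frame of tray between -0.035 and 0.035 m) or (horizontal distance between socket_3 and nut below 0.004 m and z of socket_3 in the frame of nut between 0.002 and 0.009 m and angle between socket_3's own z axis and vertical below 0.07 rad and contact force between the fingers and socket_3 above 2 N and linear speed of socket_3 below 0.02 m/s and x of socket_1 in the frame of tray between -0.12 and 0.12 m and y of socket_1 in the frame of tray between -0.035 and 0.035 m and z of each of socket_1, socket_2 in the frame of tray below 0.012 m and angle between each of socket_1, socket_2's own z axis and vertical below 0.1 rad and x of socket_2 in the frame of tray between -0.12 and 0.12 m and y of socket_2 in the frame of tray between -0.035 and 0.035 m))); the arm keeps its last pose, push and grip.
It fails at once if the vase, cup or brush is moved by more than 30 mm (distance of any of vase, cup, brush from where it was at the start of the episode above 0.03 m).
It also fails if it takes over 72 s, if anything falls off the work surface, if the arm or the gripper's body presses on something with over 40 N, if the wrist force passes 120 N, or if a joint passes its speed limit or range.

## Working session

There is one attempt and no reset: what is moved stays moved. The work goes in short steps, Python scripts to look and compute and a tool call to move; the robot and the scene stay as the last step left them, time stands still between calls to the robot, and variables do not carry over. Pictures are saved under pics/ and viewed, at most 10 in all, crops included, and the job is handed in when it is done.

Besides the shell and the picture viewer there is one more tool, called after "Call:" by a JSON object that holds its "fn" and its "kwargs", one argument or row to a line. send_rows: Moves the arm, as the interface text tells. Shift numbers are shares of 0.4 m and turn numbers shares of 90 degrees, none past 1 either way. Its arguments: {"type":"object","properties":{"commands":{"type":"array"},"grip_force":{"type":"number"}},"required":["commands"]}

```bash
mkdir -p pics
cat > h.py <<'E'
import numpy as np,cv2
from scipy.spatial.transform import Rotation as R
from workcell import r,eyes
def cam(n):
    f=eyes.grab_frame(n); f['R']=cv2.Rodrigues(np.array(f['rvec'],float))[0]; f['t']=np.array(f['tvec'],float).ravel(); return f
def ray(f,p):
    d=np.array([(p[0]-f['cx'])/f['fx'],(p[1]-f['cy'])/f['fy'],1.]); d=f['R'].T@d
    return -f['R'].T@f['t'],d/np.linalg.norm(d)
def atz(f,p,z):
    o,d=ray(f,p); return o+d*(z-o[2])/d[2]
def tri(L):
    A=0;b=0;
    for f,p in L:
        o,d=ray(f,p);P=np.eye(3)-np.outer(d,d);A=A+P;b=b+P@o
    x=np.linalg.solve(A,b); res=[np.linalg.norm(np.cross(x-ray(f,p)[0],ray(f,p)[1])) for f,p in L]
    return x,max(res)
def proj(f,X):
    c=f['R']@np.array(X)+f['t'];return np.array([f['fx']*c[0]/c[2]+f['cx'],f['fy']*c[1]/c[2]+f['cy']])
E
python3 - <<'E'
from h import *
np.set_printoptions(precision=3,suppress=True)
F={}
for n in ['scene','top']:
    F[n]=cam(n);cv2.imwrite(f'pics/{n}0.png',F[n]['img'])
    print(n,F[n]['fx'],-F[n]['R'].T@F[n]['t'])
    for l in ['clamp','keeper_hinge','keeper_pin','nut','nut_top','tray','socket_1','vase','cup','brush']:
        print(l,[(np.round(d['centre']).tolist(),round(d['p'],2),atz(F[n],d['centre'],{'keeper_hinge':.079,'keeper_pin':.079,'nut':.055,'nut_top':.076,'socket_1':.006}.get(l,0))[:2]) for d in eyes.place_of(n,l)[:6]])
o=r.get_obs();print(o['position'],R.from_rotvec(o['tcp_rot']).as_matrix(),o['time'])
E
```

```text
scene 417.1717962183541 [ 0.975 -0.577  0.736]
clamp [([241.0, 263.0], 0.72, array([ 0.552, -0.13 ])), ([258.0, 221.0], 0.25, array([ 0.499, -0.   ])), ([361.0, 263.0], 0.24, array([0.773, 0.031]))]
keeper_hinge [([215.0, 266.0], 0.8, array([ 0.56 , -0.215]))]
keeper_pin [([264.0, 257.0], 0.56, array([ 0.625, -0.138])), ([256.0, 217.0], 0.23, array([ 0.54 , -0.055]))]
nut [([266.0, 258.0], 0.59, array([ 0.617, -0.122])), ([257.0, 219.0], 0.49, array([ 0.529, -0.038])), ([240.0, 264.0], 0.24, array([ 0.584, -0.168]))]
nut_top [([256.0, 211.0], 0.5, array([ 0.524, -0.035]))]
tray [([310.0, 182.0], 0.55, array([0.522, 0.208]))]
socket_1 [([282.0, 175.0], 0.9, array([0.445, 0.182])), ([343.0, 190.0], 0.85, array([0.616, 0.226])), ([236.0, 187.0], 0.67, array([0.377, 0.064])), ([310.0, 147.0], 0.63, array([0.435, 0.346])), ([242.0, 165.0], 0.61, array([0.325, 0.151]))]
vase [([358.0, 264.0], 0.96, array([0.769, 0.024]))]
cup [([372.0, 154.0], 0.8, array([0.601, 0.429]))]
brush [([127.0, 351.0], 0.59, array([ 0.515, -0.424])), ([340.0, 189.0], 0.18, array([0.604, 0.229]))]
top 406.34666142
[... 170 characters left out ...]
0], 0.83, array([ 0.628, -0.138]))]
nut [([300.0, 214.0], 0.57, array([ 0.537, -0.043])), ([202.0, 252.0], 0.45, array([0.443, 0.184]))]
nut_top [([301.0, 215.0], 0.49, array([ 0.534, -0.045]))]
tray [([197.0, 221.0], 0.65, array([0.517, 0.21 ]))]
socket_1 [([196.0, 186.0], 0.8, array([0.605, 0.215])), ([204.0, 253.0], 0.65, array([0.44, 0.19])), ([215.0, 300.0], 0.64, array([0.326, 0.159])), ([254.0, 278.0], 0.49, array([0.381, 0.064]))]
vase [([275.0, 121.0], 0.57, array([0.776, 0.02 ]))]
cup [([105.0, 190.0], 0.97, array([0.593, 0.441]))]
brush [([448.0, 233.0], 0.65, array([ 0.497, -0.42 ]))]
[0.218 0.586 0.256] [[-0.937  0.349 -0.   ]
 [ 0.349  0.937 -0.   ]
 [ 0.    -0.    -1.   ]] 1.1
```

View pics/scene0.png

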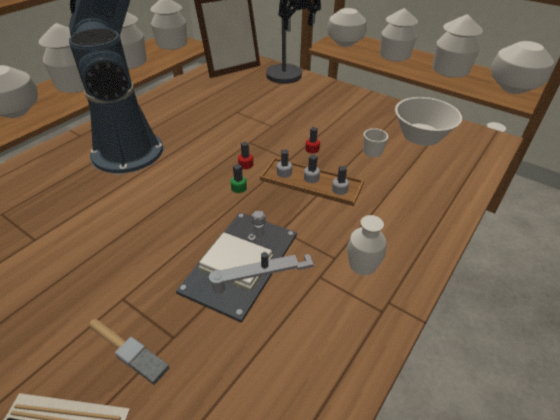

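View pics/top0.png

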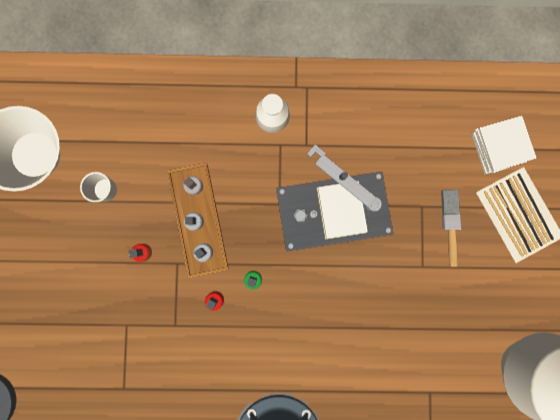

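The scene shows the clamp with the keeper swung open about 0.8 rad: hinge at top-view px (376,204), pin (343,176), nut (300,215). The tray's three grey sockets are at (193,184), (193,221) and (203,253). I'll move above the pin next.

```bash
cat >> h.py <<'E'
def go(pos,ydeg,show=True):
    "tool-frame shift shares and roll share to reach TCP pos with tool y at world angle ydeg"
    o=r.get_obs();M=R.from_rotvec(o['tcp_rot']).as_matrix();p=np.array(o['position'])
    s=M.T@(np.array(pos)-p)/.4
    y=np.degrees(np.arctan2(M[1,1],M[0,1])); d=(y-ydeg+180)%360-180
    print('shift',np.round(s,4),'roll',round(d/90,4),'ydeg now',round(y,2),'pos',np.round(p,4),'tilt',np.round(M[2,2],5),'F',np.round(o['wrist_force'],1),'g',round(o['grip_width'],3),o['grasp_force'],'t',o['time'])
E
python3 - <<'E'
from h import *
f=cam('wrist');o=r.get_obs();M=R.from_rotvec(o['tcp_rot']).as_matrix()
C=-f['R'].T@f['t'];print('cam in tool',M.T@(C-o['position']),'axes',(f['R']@M).round(3).tolist(),f['fx'])
print(o['joint_pos'])
go([.59,-.12,.256],-37.6)
E
```

```text
cam in tool [ 0.06855066  0.00086416 -0.11736234] axes [[0.0, 1.0, 0.0], [-0.963, 0.0, -0.271], [-0.271, -0.0, 0.963]] 363.8115091662133
[ 1.03550163e+00  5.27508415e-01  1.43268904e+00 -2.49257571e-05
  1.18141655e+00 -1.78530933e-01]
shift [-1.4869e+00 -1.3284e+00  8.0000e-04] roll 1.1907 ydeg now 69.56 pos [0.2183 0.5856 0.2563] tilt -1.0 F [-0.2 -0.6  0.3] g 1.0 0.0 t 1.15
```

Call:
{"fn": "send_rows", "kwargs": {
  "commands": [
    [1, [-0.93, -0.83, 0], 0.44],
    [1, [-0.93, -0.83, 0], 0.44],
    [1, [-0.93, -0.83, 0], 0.44],
    [1, [-0.93, -0.83, 0], 0.44],
    [1, [-0.93, -0.83, 0], 0.44]
  ]
}}

```text
time: 1.65
position: [0.3355, 0.3629, 0.2566]
tcp_rot: [1.577, 2.717, 0.001]
wrist_force: [0.8, 0.4, 0.7]
grip_width: 0.996
grasp_force: 0.0
```

```bash
python3 -c "
from h import *
go([.59,-.12,.256],-37.6);print(r.get_obs()['joint_pos'])"
```

```text
shift [-1.3639 -0.0462  0.0015] roll 0.7481 ydeg now 29.73 pos [0.3355 0.3629 0.2566] tilt -1.0 F [0.8 0.4 0.7] g 0.996 0.0 t 1.65
[ 5.98175471e-01  3.51897426e-01  1.75408897e+00 -1.78459724e-04
  1.03476444e+00  7.94066357e-02]
```

Call:
{"fn": "send_rows", "kwargs": {
  "commands": [
    [1, [-1, -0.03, 0], 0.48],
    [1, [-1, -0.03, 0], 0.48],
    [1, [-1, -0.03, 0], 0.48],
    [1, [-1, -0.03, 0], 0.48],
    [1, [-1, -0.03, 0], 0.48]
  ]
}}

```text
time: 2.15
position: [0.454, 0.1424, 0.2567]
tcp_rot: [2.465, 1.947, 0.001]
wrist_force: [1.2, 1.1, 0.0]
grip_width: 0.998
grasp_force: 0.0
```

```bash
python3 -c "
from h import *
go([.59,-.12,.256],-37.6);print(r.get_obs()['joint_pos'])"
```

```text
shift [-0.5595  0.4825  0.0018] roll 0.2691 ydeg now -13.38 pos [0.454  0.1424 0.2567] tilt -1.0 F [1.2 1.1 0. ] g 0.998 0.0 t 2.15
[6.83236724e-02 3.26968130e-01 1.79629069e+00 1.99262691e-04
 1.01732763e+00 3.01686440e-01]
```

Call:
{"fn": "send_rows", "kwargs": {
  "commands": [
    [1, [-0.56, 0.48, 0], 0.27],
    [1, [-0.56, 0.48, 0], 0.27],
    [1, [-0.56, 0.48, 0], 0.27],
    [1, [-0.56, 0.48, 0], 0.27],
    [1, [-0.56, 0.48, 0], 0.27]
  ]
}}

```text
time: 2.65
position: [0.5697, -0.0794, 0.2565]
tcp_rot: [2.816, 1.393, 0.001]
wrist_force: [0.4, 0.5, 0.7]
grip_width: 1.001
grasp_force: 0.0
```

Call:
{"fn": "send_rows", "kwargs": {
  "commands": [
    [0.5, [-0.1, 0.08, 0], 0],
    [0.5, [-0.1, 0.08, 0], 0],
    [0.5, [-0.1, 0.08, 0], 0],
    [0.5, [-0.1, 0.08, 0], 0],
    [0.5, [-0.1, 0.08, 0], 0]
  ]
}}

```text
time: 3.15
position: [0.5698, -0.1269, 0.2564]
tcp_rot: [-2.813, -1.396, 0.0]
wrist_force: [-1.1, -0.4, 0.3]
grip_width: 0.496
grasp_force: 0.0
```

Run:
```python
from h import *
np.set_printoptions(precision=4,suppress=True)
f=cam('wrist');cv2.imwrite('pics/w1.png',f['img'])
t=cam('top');s=cam('scene')
D={'wrist':f,'top':t,'scene':s}
for l,z in [('keeper_hinge',.079),('keeper_pin',.079),('nut_top',.076),('clamp',0)]:
    L=[]
    for n in D:
        q=eyes.place_of(n,l)
        if q: L.append((D[n],q[0]['centre']));print(l,n,np.round(q[0]['centre'],1),q[0]['p'],atz(D[n],q[0]['centre'],z))
    if len(L)>1:print('  tri',tri(L))
go([.59,-.12,.256],-37.6)
```

```text
keeper_hinge wrist [338.2 277.2] 0.94 [ 0.567  -0.2193  0.079 ]
keeper_hinge top [380.6 203.4] 0.88 [ 0.5624 -0.229   0.079 ]
keeper_hinge scene [213.2 268.1] 0.77 [ 0.5611 -0.221   0.079 ]
  tri (array([ 0.564 , -0.2235,  0.0806]), np.float64(0.0053207847313979035))
keeper_pin top [340.3 179.1] 0.65 [ 0.6177 -0.1351  0.079 ]
keeper_pin scene [263.1 257.2] 0.87 [ 0.6245 -0.1393  0.079 ]
  tri (array([ 0.6198, -0.1354,  0.072 ]), np.float64(0.0012859960812304878))
nut_top wrist [182.4 138. ] 0.91 [ 0.5365 -0.0438  0.076 ]
nut_top top [297.9 213.9] 0.74 [ 0.5352 -0.0373  0.076 ]
nut_top scene [256.5 213. ] 0.46 [ 0.5301 -0.0408  0.076 ]
  tri (array([ 0.5343, -0.0412,  0.077 ]), np.float64(0.003962373707506334))
clamp wrist [267.1 190.4] 0.96 [ 0.5523 -0.1314  0.    ]
clamp top [334.9 207.6] 0.62 [ 0.557  -0.1348 -0.    ]
clamp scene [239.2 261.8] 0.58 [ 0.5467 -0.1296  0.    ]
  tri (array([ 0.5538, -0.1328,  0.0084]), np.float64(0.0029474108016614526))
shift [0.0472 0.0264 0.0007] roll 0.0031 ydeg now -37.32 pos [ 0.5702 -0.1286  0.2563] tilt -1.0 F [-0.1  0.4 -0. ] g 0.5 0.0 t 3.9
```

View pics/w1.png

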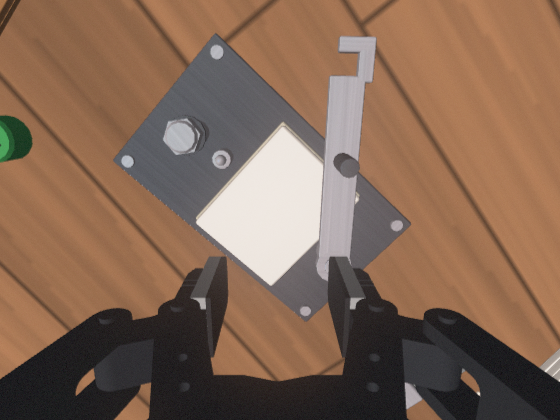

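The wrist view shows the nut's top at (181,137), the bar along x≈340, the pin's top at (350,168), and the four base bolts at (216,52), (127,161), (306,311) and (397,225).

Run:
```python
from h import *
np.set_printoptions(precision=4,suppress=True)
f=cam('wrist')
B=np.array([atz(f,p,.014)[:2] for p in [(216,52),(127,161),(306,311),(397,225)]])
print(B,'c',B.mean(0)); y=(B[0]+B[1]-B[2]-B[3])/2;print('clamp y deg',np.degrees(np.arctan2(y[1],y[0])))
x=(B[0]+B[3]-B[1]-B[2])/2;print('clamp x deg',np.degrees(np.arctan2(x[1],x[0])))
print('pin top',atz(f,(350,168),.093),'pin base',atz(f,(343,158),.055)); print('nut',atz(f,(182,137),.076))
print('bar ends',atz(f,(346,77),.055),atz(f,(335,250),.055))
# gray crop of nut for hex orientation
g=cv2.resize(f['img'][105:185,140:240],None,fx=4,fy=4,interpolation=cv2.INTER_CUBIC)
g2=cv2.resize(f['img'][135:195,320:390],None,fx=4,fy=4,interpolation=cv2.INTER_CUBIC)
o=np.zeros((320,700,3),np.uint8);o[:,:400]=g;o[:240,410:690]=g2;cv2.imwrite('pics/crop1.png',o)
```

```text
[[ 0.5972 -0.0002]
 [ 0.463  -0.0234]
 [ 0.5053 -0.266 ]
 [ 0.6398 -0.2419]] c [ 0.5513 -0.1329]
clamp y deg 99.95340655139093
clamp x deg 9.993698133101152
pin top [ 0.6297 -0.1432  0.093 ] pin base [ 0.6321 -0.1417  0.055 ]
nut [ 0.5374 -0.0448  0.076 ]
bar ends [ 0.6719 -0.0882  0.055 ] [ 0.5772 -0.2083  0.055 ]
```

View pics/crop1.png

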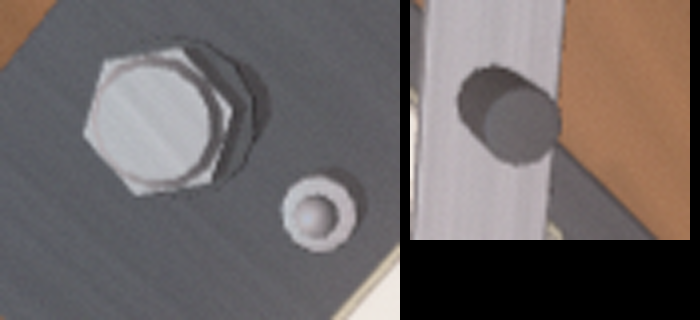

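Pin top centre is at (348,166.7) and nut top at (178,135.3), which agree with the clamp geometry (clamp yaw 10°, bar direction 51.7°).

Run:
```python
from h import *
np.set_printoptions(precision=4,suppress=True)
f=cam('wrist')
print(atz(f,(348,166.7),.093),atz(f,(178,135.3),.076))
c=np.array([atz(f,(140+a/4,105+b/4),.069)[:2] for a,b in [(108,62),(184,46),(238,105),(213,183),(138,195),(84,133)]])
for i in range(3):
    d=c[i]-c[i+3];print('diag deg mod60',np.degrees(np.arctan2(d[1],d[0]))%60,np.linalg.norm(d))
go([.629,-.143,.087],-38.3)
```

```text
[ 0.629  -0.1414  0.093 ] [ 0.5357 -0.0418  0.076 ]
diag deg mod60 31.724794402570126 0.03147141095207923
diag deg mod60 31.525585586209395 0.032258049853037284
diag deg mod60 32.68030614356395 0.03255991586007735
shift [0.0606 0.1389 0.4231] roll 0.0109 ydeg now -37.32 pos [ 0.5701 -0.1286  0.2563] tilt -1.0 F [ 0.4  0.2 -1. ] g 0.502 0.0 t 4.0
```

Call:
{"fn": "send_rows", "kwargs": {
  "commands": [
    [0.5, [0.06, 0.139, 0.1], 0.01],
    [0.5, [0.06, 0.139, 0.2], 0.01],
    [0.5, [0.06, 0.139, 0.3], 0.01],
    [0.5, [0.06, 0.139, 0.38], 0.01],
    [0.5, [0.06, 0.139, 0.423], 0.01]
  ]
}}

```text
time: 4.5
position: [0.6271, -0.1425, 0.0832]
tcp_rot: [-2.822, -1.37, 0.006]
wrist_force: [-0.5, 0.0, -0.2]
grip_width: 0.5
grasp_force: 0.0
```

Call:
{"fn": "send_rows", "kwargs": {
  "commands": [
    [0.3, [0, 0, 0], 0],
    [0, [0, 0, 0], 0],
    [0, [0, 0, 0], 0],
    [0, [0, 0, 0], 0],
    [0, [0, 0, 0], 0]
  ],
  "grip_force": 30
}}

```text
time: 5.0
position: [0.6287, -0.143, 0.0872]
tcp_rot: [-2.826, -1.372, 0.0]
wrist_force: [0.6, -0.1, -10.0]
grip_width: 0.177
grasp_force: 30.1
```

Run:
```python
from h import *
go([.629,-.143,.087],-38.3)
H=np.array([.5669,-.2215]);
p=np.array(r.get_obs()['position'])[:2];d=p-H;a0=np.arctan2(d[1],d[0]);rr=np.linalg.norm(d);print('rad',rr,np.degrees(a0))
end=np.radians(99.97)
for k in np.linspace(0,1,7)[1:]:
    a=a0+(end-a0)*k+0; q=H+rr*np.array([np.cos(a),np.sin(a)]);print(k);go([*q,.087],np.degrees(a)-90)
```

```text
shift [0.0005 0.0004 0.0004] roll 0.0011 ydeg now -38.2 pos [ 0.6287 -0.143   0.0872] tilt -1.0 F [  0.6  -0.1 -10. ] g 0.177 30.13529062271118 t 5.0
rad 0.099893217396001 51.75416310895825
0.16666666666666666
shift [-0.0024 -0.0349  0.0004] roll -0.0888 ydeg now -38.2 pos [ 0.6287 -0.143   0.0872] tilt -1.0 F [  0.6  -0.1 -10. ] g 0.177 30.13529062271118 t 5.0
0.3333333333333333
shift [-0.0097 -0.0691  0.0004] roll -0.1781 ydeg now -38.2 pos [ 0.6287 -0.143   0.0872] tilt -1.0 F [  0.6  -0.1 -10. ] g 0.177 30.13529062271118 t 5.0
0.5
shift [-0.0217 -0.102   0.0004] roll -0.2674 ydeg now -38.2 pos [ 0.6287 -0.143   0.0872] tilt -1.0 F [  0.6  -0.1 -10. ] g 0.177 30.13529062271118 t 5.0
0.6666666666666666
shift [-0.0382 -0.1329  0.0004] roll -0.3567 ydeg now -38.2 pos [ 0.6287 -0.143   0.0872] tilt -1.0 F [  0.6  -0.1 -10. ] g 0.177 30.13529062271118 t 5.0
0.8333333333333333
shift [-0.0588 -0.1612  0.0004] roll -0.446 ydeg now -38.2 pos [ 0.6287 -0.143   0.0872] tilt -1.0 F [  0.6  -0.1 -10. ] g 0.177 30.13529062271118 t 5.0
1.0
shift [-0.0832 -0.1863  0.0004] roll -0.5353 ydeg now -38.2 pos [ 0.6287 -0.143   0.0872] tilt -1.0 F [  0.6  -0.1 -10. ] g 0.177 30.13529062271118 t 5.0
```

Call:
{"fn": "send_rows", "kwargs": {
  "commands": [
    [0, [-0.0024, -0.035, 0], -0.089],
    [0, [-0.01, -0.069, 0], -0.178],
    [0, [-0.022, -0.102, 0], -0.267],
    [0, [-0.038, -0.133, 0], -0.357],
    [0, [-0.059, -0.161, 0], -0.446]
  ]
}}

```text
time: 5.5
position: [0.5635, -0.1208, 0.0872]
tcp_rot: [-2.177, -2.265, -0.002]
wrist_force: [1.3, 0.8, -12.7]
grip_width: 0.174
grasp_force: 30.3
```

Run:
```python
from h import *
H=np.array([.5669,-.2215])
p=np.array(r.get_obs()['position'])[:2];d=p-H;a0=np.arctan2(d[1],d[0]);rr=np.linalg.norm(d);print('rad',rr,np.degrees(a0))
for a in np.radians([97,100,101]):
    q=H+rr*np.array([np.cos(a),np.sin(a)]);go([*q,.087],np.degrees(a)-90)
```

```text
rad 0.10072139014595935 91.95173598314383
shift [-0.0009 -0.0222  0.0005] roll -0.0525 ydeg now 2.27 pos [ 0.5635 -0.1208  0.0872] tilt -1.0 F [  1.3   0.8 -12.7] g 0.174 30.302658677101135 t 5.5
shift [-0.0023 -0.0353  0.0004] roll -0.0859 ydeg now 2.27 pos [ 0.5635 -0.1208  0.0872] tilt -1.0 F [  1.3   0.8 -12.7] g 0.174 30.302658677101135 t 5.5
shift [-0.0029 -0.0396  0.0004] roll -0.097 ydeg now 2.27 pos [ 0.5635 -0.1208  0.0872] tilt -1.0 F [  1.3   0.8 -12.7] g 0.174 30.302658677101135 t 5.5
```

Call:
{"fn": "send_rows", "kwargs": {
  "commands": [
    [0, [-0.0005, -0.013, 0], -0.035],
    [0, [-0.001, -0.025, 0], -0.06],
    [0, [-0.002, -0.034, 0], -0.085],
    [0, [-0.002, -0.039, 0], -0.09],
    [0, [-0.002, -0.042, 0], -0.09]
  ]
}}

```text
time: 6.0
position: [0.5489, -0.1224, 0.0873]
tcp_rot: [2.018, 2.403, 0.006]
wrist_force: [8.6, 6.4, -16.3]
grip_width: 0.178
grasp_force: 30.2
```

Run:
```python
from h import *
H=np.array([.5669,-.2215])
p=np.array(r.get_obs()['position'])[:2];d=p-H;print('rad',np.linalg.norm(d),np.degrees(np.arctan2(d[1],d[0])))
go([.5495,-.123,.22],10)
f=cam('top');cv2.imwrite('pics/t2.png',cv2.resize(f['img'][150:270,240:440],None,fx=4,fy=4))
```

```text
rad 0.10071255013401781 100.27223509658975
shift [-0.0018  0.0027 -0.3319] roll -0.0006 ydeg now 9.95 pos [ 0.5489 -0.1224  0.0873] tilt -0.99999 F [  8.6   6.4 -16.3] g 0.178 30.239661633968353 t 6.0
```

Call:
{"fn": "send_rows", "kwargs": {
  "commands": [
    [0, [0, -0.006, 0], 0],
    [0, [0, -0.009, 0], 0],
    [0, [0, -0.009, 0], 0],
    [0, [0, -0.004, 0], 0],
    [0, [0, 0, 0], 0]
  ]
}}

```text
time: 6.55
position: [0.549, -0.1223, 0.0872]
tcp_rot: [2.017, 2.405, 0.004]
wrist_force: [3.4, 3.6, -11.9]
grip_width: 0.173
grasp_force: 30.5
```

Call:
{"fn": "send_rows", "kwargs": {
  "commands": [
    [0.5, [0, 0.004, 0], 0],
    [0.5, [0, 0.004, 0], 0],
    [0.5, [0, 0.004, -0.1], 0],
    [0.5, [0, 0.004, -0.25], 0],
    [0.5, [0, 0.004, -0.4], 0]
  ]
}}

```text
time: 7.05
position: [0.5482, -0.1234, 0.2296]
tcp_rot: [2.02, 2.406, -0.0]
wrist_force: [1.3, -1.1, 0.7]
grip_width: 0.5
grasp_force: 0.0
```

Run:
```python
from h import *
go([.57,-.13,.25],-37)
f=cam('wrist');cv2.imwrite('pics/w2.png',f['img'])
for l in ['nut_top','keeper_pin','clamp']:
    print(l,[(d['centre'],d['p']) for d in eyes.place_of('wrist',l)[:2]])
```

```text
shift [-0.0256  0.0509 -0.0511] roll 0.5219 ydeg now 9.97 pos [ 0.5482 -0.1234  0.2296] tilt -1.0 F [ 1.3 -1.1  0.7] g 0.5 0.0 t 7.05
nut_top [([282.9, 89.2], 0.58)]
keeper_pin []
clamp []
```

View pics/w2.png

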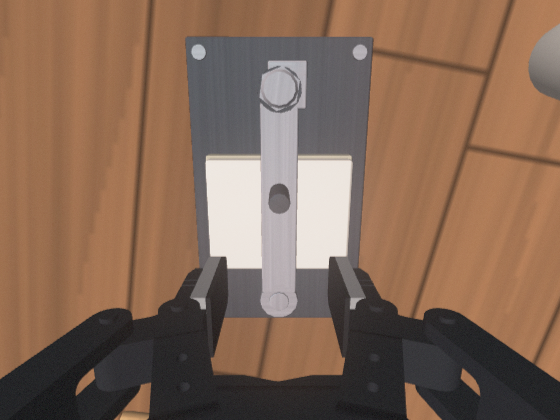

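The wrist view shows the bar shut on the clamp's centreline: nut (281,89), pin (279,200), hinge (278,301). Next I'll measure the nut finely and prepare the move to the tray.

Run:
```python
from h import *
np.set_printoptions(precision=4,suppress=True)
f=cam('wrist')
g=cv2.resize(f['img'][55:125,240:320],None,fx=6,fy=6,interpolation=cv2.INTER_CUBIC)
g2=cv2.resize(f['img'][170:220,255:305],None,fx=6,fy=6,interpolation=cv2.INTER_CUBIC)
o=np.zeros((420,790,3),np.uint8);o[:,:480]=g;o[:300,490:790]=g2;cv2.imwrite('pics/crop2.png',o)
B=[(198,51),(360,51)]
print([atz(f,b,.014) for b in B]); print('nut det',atz(f,(282.9,89.2),.076))
go([.485,.19,.25],10)
print(r.get_obs()['joint_pos'])
```

```text
[array([ 0.4647, -0.0221,  0.014 ]), array([0.5997, 0.0017, 0.014 ])]
nut det [ 0.5402 -0.0426  0.076 ]
shift [ 0.7985 -0.0196 -0.0557] roll -0.0001 ydeg now 9.99 pos [ 0.5482 -0.1232  0.2281] tilt -1.0 F [-0.9  0.6 -0.2] g 0.501 0.0 t 7.3
[-0.4198  0.4776  1.6238 -0.0003  1.0387 -0.594 ]
```

View pics/crop2.png

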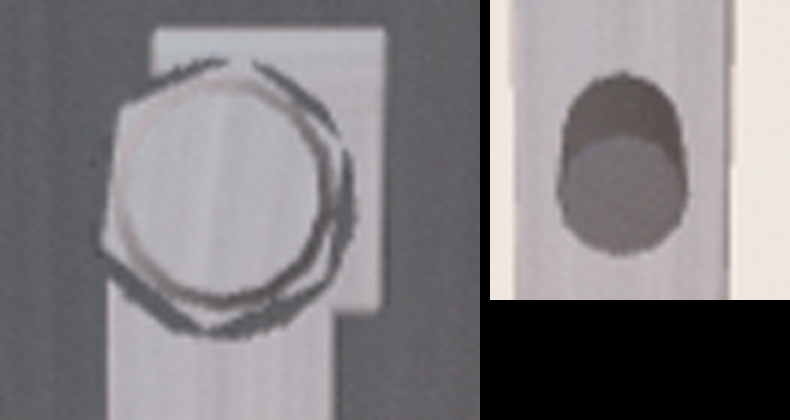

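Nut top centre is at (277.4,86.7) and pin top at (277,202). The nut diagonals are at about 33° mod 60, so its flats are at about 3° mod 60. Moving to view the tray.

Call:
{"fn": "send_rows", "kwargs": {
  "commands": [
    [0.5, [0.3, -0.02, -0.05], 0],
    [0.5, [0.62, -0.02, -0.05], 0],
    [0.5, [0.62, -0.03, -0.07], 0],
    [0.5, [0.62, -0.03, -0.07], 0],
    [0.5, [0.62, -0.03, -0.07], 0]
  ]
}}

```text
time: 7.8
position: [0.4917, 0.1205, 0.2535]
tcp_rot: [-2.018, -2.404, 0.004]
wrist_force: [0.3, 0.8, -0.0]
grip_width: 0.496
grasp_force: 0.0
```

Call:
{"fn": "send_rows", "kwargs": {
  "commands": [
    [0.5, [0.0, 0.05, 0], 0],
    [0.5, [0.0, 0.05, 0], 0],
    [0.5, [0.0, 0.05, 0], 0],
    [0.5, [0.0, 0.05, 0], 0],
    [0.5, [0.0, 0.05, 0], 0]
  ]
}}

```text
time: 8.3
position: [0.5126, 0.1215, 0.2545]
tcp_rot: [-2.02, -2.404, 0.002]
wrist_force: [-0.4, -0.3, -0.0]
grip_width: 0.498
grasp_force: 0.0
```

Run:
```python
from h import *
np.set_printoptions(precision=4,suppress=True)
go([.52,.13,.256],10)
f=cam('wrist');cv2.imwrite('pics/w3.png',cv2.resize(f['img'][:315],(800,450),interpolation=cv2.INTER_CUBIC))
np.save('w3.npy',{k:f[k] for k in f},allow_pickle=True)
for l in ['socket_1','tray']:
    for d in eyes.place_of('wrist',l): print(l,d['centre'],d['p'],atz(f,d['centre'],.006))
for n in ['scene']:
    s=cam(n)
    for d in eyes.place_of(n,'socket_1'): print(n,d['centre'],d['p'],atz(s,d['centre'],.006))
# recorded w2 pose values
p=np.array([.5482,-.1232,.2281])
M=np.eye(3)
```

```text
shift [ 0.0178  0.0219 -0.0038] roll -0.001 ydeg now 9.91 pos [0.5126 0.1215 0.2545] tilt -1.0 F [-0.4 -0.3 -0. ] g 0.498 0.0 t 8.3
socket_1 [393.9, 96.9] 0.87 [0.609  0.2189 0.006 ]
socket_1 [301.6, 81.5] 0.76 [0.5191 0.2173 0.006 ]
socket_1 [101.4, 104.3] 0.75 [0.3325 0.1636 0.006 ]
socket_1 [221.1, 99.5] 0.69 [0.4459 0.1879 0.006 ]
socket_1 [145.6, 204.3] 0.69 [0.3821 0.0708 0.006 ]
socket_1 [305.2, 92.8] 0.53 [0.5245 0.2079 0.006 ]
tray [304.3, 92.0] 0.73 [0.5235 0.2085 0.006 ]
tray [274.7, 362.0] 0.26 [ 0.5474 -0.0962  0.006 ]
scene [244.8, 161.6] 0.82 [0.3208 0.1677 0.006 ]
scene [284.6, 174.8] 0.8 [0.4503 0.186  0.006 ]
scene [314.1, 146.2] 0.76 [0.4417 0.3548 0.006 ]
scene [340.9, 190.4] 0.68 [0.612  0.2208 0.006 ]
scene [237.6, 185.7] 0.64 [0.3746 0.0708 0.006 ]
scene [308.7, 179.9] 0.63 [0.5174 0.2071 0.006 ]
```

View pics/w3.png

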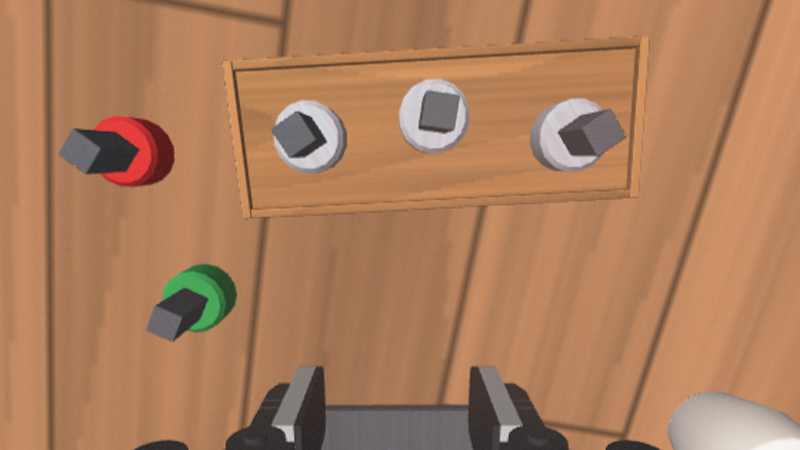

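The picture shows the three grey sockets in the tray: adapter tops at about (297,135), (440,111) and (605,130) in the 800-px picture, each turned differently.

Run:
```python
from h import *
np.set_printoptions(precision=4,suppress=True)
f=np.load('w3.npy',allow_pickle=True).item()
o=r.get_obs();M=R.from_rotvec(o['tcp_rot']).as_matrix();p=np.array(o['position'])
Rc=f['R']@M; C=M.T@(-f['R'].T@f['t']-p)   # cam in tool
np.savez('cal.npz',Rc=Rc,C=C,fx=f['fx'],fy=f['fy'],cx=f['cx'],cy=f['cy'])
# w2 frame: pose then
y=np.radians(9.99);M2=np.array([[-np.sin(y),np.cos(y),0],[np.cos(y),np.sin(y),0],[0,0,-1]])
f2=dict(f);p2=np.array([.5482,-.1232,.2281]);f2['R']=Rc@M2.T;f2['t']=-f2['R']@(p2+M2@C)
print('nut',atz(f2,(277.4,86.7),.076),'pin',atz(f2,(277,202),.093))
g=cv2.cvtColor(f['img'],cv2.COLOR_BGR2GRAY).astype(int)
for u,v in [(297,135),(440,111),(605,130)]:
    c=(int(u/1.4286),int(v/1.3333*1.0*315/337.5) if 0 else int(v*315/450)); m0=np.median(g[c[1]-2:c[1]+3,c[0]-2:c[0]+3])
    big=cv2.resize(f['img'],None,fx=4,fy=4,interpolation=cv2.INTER_CUBIC);G=cv2.cvtColor(big,cv2.COLOR_BGR2GRAY).astype(int)
    m=(abs(G-m0)<9).astype(np.uint8); m=cv2.morphologyEx(m,cv2.MORPH_OPEN,np.ones((9,9),np.uint8))
    n,lab,st,_=cv2.connectedComponentsWithStats(m); k=lab[c[1]*4,c[0]*4]
    cn=cv2.findContours((lab==k).astype(np.uint8),cv2.RETR_EXTERNAL,cv2.CHAIN_APPROX_NONE)[0][0]
    box=cv2.boxPoints(cv2.minAreaRect(cn))/4
    W=np.array([atz(f,b,.081)[:2] for b in box]); e=[W[(i+1)%4]-W[i] for i in range(4)]
    print('gray',m0,'area',st[k,4]/16,'ctr',W.mean(0),'sides',[round(np.linalg.norm(x),4) for x in e[:2]],'ang90',[round(np.degrees(np.arctan2(x[1],x[0]))%90,1) for x in e])
```

```text
nut [ 0.5334 -0.0415  0.076 ] pin [ 0.5468 -0.1194  0.093 ]
gray 108.0 area 494.125 ctr [0.4448 0.1903] sides [np.float64(0.0172), np.float64(0.0168)] ang90 [np.float64(42.0), np.float64(44.0), np.float64(42.5), np.float64(43.2)]
gray 111.0 area 526.4375 ctr [0.5198 0.2156] sides [np.float64(0.0169), np.float64(0.0174)] ang90 [np.float64(1.7), np.float64(2.0), np.float64(2.6), np.float64(1.8)]
gray 109.0 area 536.375 ctr [0.6079 0.2198] sides [np.float64(0.0186), np.float64(0.018)] ang90 [np.float64(44.6), np.float64(49.8), np.float64(45.2), np.float64(49.0)]
```

```bash
python3 -c "
from h import *
go([.521,.2158,.068],2)"
```

```text
shift [0.2272 0.0599 0.4678] roll 0.0886 ydeg now 9.97 pos [0.5132 0.1221 0.2551] tilt -1.0 F [-0.6  0.4 -0. ] g 0.497 0.0 t 8.55
```

Call:
{"fn": "send_rows", "kwargs": {
  "commands": [
    [0.5, [0.12, 0.03, 0], 0.05],
    [0.5, [0.227, 0.06, 0], 0.089],
    [0.5, [0.227, 0.06, 0.1], 0.089],
    [0.5, [0.227, 0.06, 0.2], 0.089],
    [0.5, [0.227, 0.06, 0.27], 0.089]
  ]
}}

```text
time: 9.05
position: [0.52, 0.2165, 0.1451]
tcp_rot: [-2.18, -2.26, 0.003]
wrist_force: [0.2, -0.2, -0.1]
grip_width: 0.5
grasp_force: 0.0
```

```bash
python3 -c "
from h import *
go([.521,.2158,.068],2)"
```

```text
shift [-0.0018  0.0027  0.1929] roll 0.0008 ydeg now 2.07 pos [0.52   0.2165 0.1451] tilt -1.0 F [ 0.2 -0.2 -0.1] g 0.5 0.0 t 9.05
```

Call:
{"fn": "send_rows", "kwargs": {
  "commands": [
    [0.5, [0, 0.001, 0.09], 0],
    [0.5, [0, 0.001, 0.17], 0],
    [0.5, [0, 0.001, 0.197], 0],
    [0.5, [0, 0.001, 0.197], 0],
    [0.25, [0, 0.001, 0.197], 0]
  ]
}}

```text
time: 9.55
position: [0.5224, 0.2164, 0.0693]
tcp_rot: [2.181, 2.259, 0.002]
wrist_force: [0.3, -0.4, 0.7]
grip_width: 0.347
grasp_force: 0.0
```

Call:
{"fn": "send_rows", "kwargs": {
  "commands": [
    [0, [0, 0, 0], 0],
    [0, [0, 0, 0], 0],
    [0, [0, 0, 0], 0],
    [0, [0, 0, -0.05], 0],
    [0, [0, 0, -0.12], 0]
  ],
  "grip_force": 60
}}

```text
time: 10.05
position: [0.5202, 0.2159, 0.1157]
tcp_rot: [-2.181, -2.259, 0.005]
wrist_force: [-0.2, -0.1, -1.7]
grip_width: 0.203
grasp_force: 58.9
```

```bash
python3 -c "
from h import *
go([.5352,-.042,.18],3);print(r.get_obs()['joint_pos'])"
```

```text
shift [-0.6459  0.0143 -0.1604] roll -0.011 ydeg now 2.01 pos [0.5202 0.2159 0.1157] tilt -0.99999 F [-0.2 -0.1 -1.7] g 0.203 58.942272663116455 t 10.05
[ 1.95099392e-01  6.46467593e-01  1.70205871e+00 -2.45019622e-05
  7.96856672e-01  1.60044789e-01]
```

Call:
{"fn": "send_rows", "kwargs": {
  "commands": [
    [0, [0, 0, -0.1], 0],
    [0, [-0.12, 0.005, -0.16], -0.011],
    [0, [-0.24, 0.01, -0.16], -0.011],
    [0, [-0.36, 0.014, -0.16], -0.011],
    [0, [-0.48, 0.014, -0.16], -0.011]
  ]
}}

```text
time: 10.55
position: [0.534, 0.0229, 0.1812]
tcp_rot: [2.16, 2.279, 0.002]
wrist_force: [0.4, 0.0, -3.4]
grip_width: 0.202
grasp_force: 59.2
```

Call:
{"fn": "send_rows", "kwargs": {
  "commands": [
    [0, [-0.1, 0, 0], 0],
    [0, [-0.15, 0, 0], 0],
    [0, [-0.166, 0, 0], 0],
    [0, [-0.166, 0, 0], 0],
    [0, [-0.166, 0, 0], 0]
  ]
}}

```text
time: 11.05
position: [0.5368, -0.0406, 0.1803]
tcp_rot: [-2.161, -2.279, -0.0]
wrist_force: [-0.5, 0.4, -3.4]
grip_width: 0.201
grasp_force: 59.2
```

```bash
python3 -c "
from h import *
go([.5352,-.042,.142],3)"
```

```text
shift [-0.0034 -0.0042  0.0956] roll 0.0005 ydeg now 3.04 pos [ 0.5368 -0.0406  0.1803] tilt -1.0 F [-0.5  0.4 -3.4] g 0.201 59.15113091468811 t 11.05
```

Call:
{"fn": "send_rows", "kwargs": {
  "commands": [
    [0, [-0.0035, -0.004, 0.05], 0],
    [0, [-0.0035, -0.004, 0.093], 0],
    [0, [-0.0035, -0.004, 0.105], 0],
    [0, [-0.0035, -0.004, 0.115], 0],
    [0, [-0.0035, -0.004, 0.12], 0]
  ]
}}

```text
time: 11.55
position: [0.5355, -0.0416, 0.1369]
tcp_rot: [-2.159, -2.281, 0.0]
wrist_force: [-9.5, 3.2, 42.7]
grip_width: 0.201
grasp_force: 65.3
```

```bash
python3 -c "
from h import *
go([.5352,-.042,.1233],3);print(r.get_obs()['moment'])"
```

```text
shift [-0.0009 -0.0008  0.034 ] roll 0.0016 ydeg now 3.14 pos [ 0.5355 -0.0416  0.1369] tilt -1.0 F [-9.5  3.2 42.7] g 0.201 65.2850353717804 t 11.55
[ 0.55090822  2.16968413 -0.02115464]
```

Call:
{"fn": "send_rows", "kwargs": {
  "commands": [
    [0, [-0.001, -0.003, -0.007], 0.07],
    [0, [-0.001, -0.003, -0.007], 0.14],
    [0, [-0.001, -0.003, -0.007], 0.21],
    [0, [-0.001, -0.003, -0.007], 0.28],
    [0, [-0.001, -0.003, -0.007], 0.34]
  ]
}}

```text
time: 12.05
position: [0.5354, -0.0418, 0.1374]
tcp_rot: [2.688, 1.624, 0.004]
wrist_force: [-0.9, 2.6, 8.9]
grip_width: 0.204
grasp_force: 60.7
```

```bash
python3 -c "
from h import *
go([.5352,-.042,.1233],3);print(r.get_obs()['moment'])"
```

```text
shift [-0.0008 -0.0004  0.0352] roll -0.3414 ydeg now -27.72 pos [ 0.5354 -0.0418  0.1374] tilt -1.0 F [-0.9  2.6  8.9] g 0.204 60.70497393608093 t 12.05
[0.62892045 0.24415196 0.14337947]
```

Call:
{"fn": "send_rows", "kwargs": {
  "commands": [
    [0, [0, 0, 0.007], 0],
    [0, [0, 0, 0.01], 0],
    [0, [0, 0, 0.01], 0.03],
    [0, [0, 0, 0.01], -0.03],
    [0, [0, 0, 0.01], 0]
  ]
}}

```text
time: 12.55
position: [0.5356, -0.0418, 0.1367]
tcp_rot: [2.683, 1.631, 0.005]
wrist_force: [-5.2, 5.1, 31.9]
grip_width: 0.205
grasp_force: 63.9
```

Run:
```python
from h import *
go([.5352,-.042,.18],3);print(r.get_obs()['moment'])
f=cam('wrist');a=cv2.resize(f['img'][:,120:440],(400,525))
f=cam('scene');b=cv2.resize(f['img'][180:300,190:320],(400,369),interpolation=cv2.INTER_CUBIC)
o=np.zeros((525,800,3),np.uint8);o[:,:400]=a;o[:369,400:]=b;cv2.imwrite('pics/try1.png',o)
```

```text
shift [-7.000e-04 -1.000e-04 -1.082e-01] roll -0.3378 ydeg now -27.4 pos [ 0.5356 -0.0418  0.1367] tilt -0.99999 F [-5.2  5.1 31.9] g 0.205 63.87980103492737 t 12.55
[1.01830605 1.30651622 0.39800105]
```

View pics/try1.png

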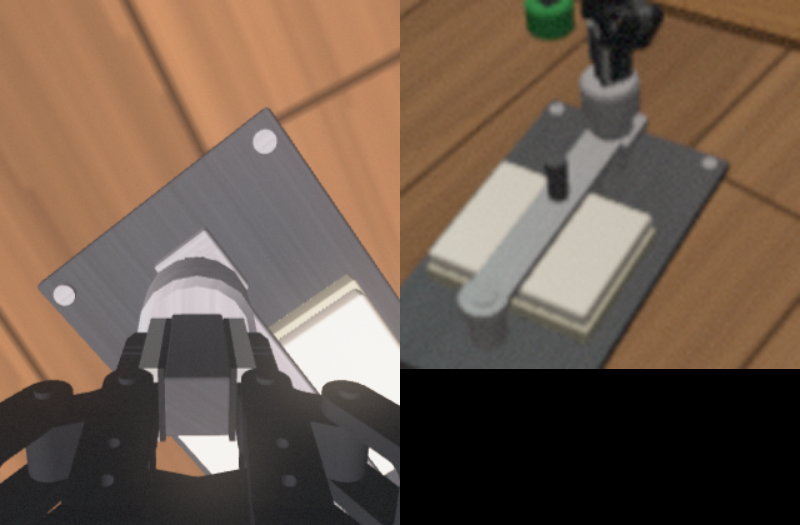

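The wrist view and scene view show the socket sitting on the nut but not dropped (mouth about 1.5 mm below the nut's top). I'll try a small lateral search in both orientations.

Call:
{"fn": "send_rows", "kwargs": {
  "commands": [
    [0, [0.005, 0, -0.004], 0],
    [0, [0, 0.005, -0.004], 0],
    [0, [-0.005, 0, -0.004], 0],
    [0, [0, -0.005, -0.004], 0],
    [0, [0, 0, -0.004], 0]
  ]
}}

```text
time: 13.15
position: [0.5356, -0.0417, 0.1368]
tcp_rot: [2.684, 1.63, 0.005]
wrist_force: [-5.3, 3.4, 22.9]
grip_width: 0.202
grasp_force: 62.7
```

Call:
{"fn": "send_rows", "kwargs": {
  "commands": [
    [0, [0.0, 0, 0], -0.08],
    [0, [0, 0.0, 0], -0.16],
    [0, [0, 0, 0], -0.24],
    [0, [0, 0, 0], -0.3],
    [0, [0, 0, 0], -0.34]
  ]
}}

```text
time: 13.65
position: [0.5351, -0.0416, 0.1369]
tcp_rot: [2.158, 2.281, 0.004]
wrist_force: [-4.4, 4.2, 23.0]
grip_width: 0.205
grasp_force: 62.7
```

Call:
{"fn": "send_rows", "kwargs": {
  "commands": [
    [0, [0.005, 0, 0], 0],
    [0, [0, 0.005, 0], 0],
    [0, [-0.005, 0, 0], 0],
    [0, [0, -0.005, 0], 0],
    [0, [0, 0, 0], 0]
  ]
}}

```text
time: 14.15
position: [0.5352, -0.0419, 0.1369]
tcp_rot: [2.159, 2.28, 0.003]
wrist_force: [-5.9, 2.1, 24.3]
grip_width: 0.202
grasp_force: 62.9
```

Height stays at 0.1369 m in every angle and offset, so this socket does not fit. Taking it back to its place.

```bash
python3 -c "
from h import *
go([.5212,.2158,.17],2)"
```

```text
shift [ 6.452e-01  4.000e-04 -8.290e-02] roll 0.0125 ydeg now 3.12 pos [ 0.5352 -0.0419  0.1369] tilt -1.0 F [-5.9  2.1 24.3] g 0.202 62.87061274051666 t 14.15
```

Call:
{"fn": "send_rows", "kwargs": {
  "commands": [
    [0, [0, 0, -0.1], 0],
    [0, [0.05, 0, -0.12], 0],
    [0, [0.17, 0, -0.12], 0.012],
    [0, [0.29, 0, -0.12], 0.012],
    [0, [0.41, 0, -0.12], 0.012]
  ]
}}

```text
time: 14.65
position: [0.5255, 0.1226, 0.1815]
tcp_rot: [2.183, 2.259, 0.001]
wrist_force: [0.9, -1.0, -3.2]
grip_width: 0.202
grasp_force: 60.0
```

Call:
{"fn": "send_rows", "kwargs": {
  "commands": [
    [0, [0.11, 0, 0], 0],
    [0, [0.2, 0, 0], 0],
    [0, [0.235, 0, 0], 0],
    [0, [0.235, 0, 0], 0],
    [0, [0.235, 0, 0], 0]
  ]
}}

```text
time: 15.15
position: [0.5225, 0.214, 0.1808]
tcp_rot: [2.182, 2.26, -0.001]
wrist_force: [-0.6, 0.5, -2.8]
grip_width: 0.204
grasp_force: 60.0
```

```bash
python3 -c "
from h import *
go([.5212,.2158,.07],2)"
```

```text
shift [ 0.0049 -0.0029  0.2769] roll 0.0001 ydeg now 2.01 pos [0.5225 0.214  0.1808] tilt -1.0 F [-0.6  0.5 -2.8] g 0.204 60.00721871852875 t 15.15
```

Call:
{"fn": "send_rows", "kwargs": {
  "commands": [
    [0, [0.004, -0.003, 0.1], 0],
    [0, [0.004, -0.003, 0.2], 0],
    [0, [0.004, -0.003, 0.255], 0],
    [0, [0.004, -0.003, 0.273], 0],
    [0, [0.004, -0.003, 0.278], 0]
  ]
}}

```text
time: 15.65
position: [0.5215, 0.2141, 0.0695]
tcp_rot: [-2.185, -2.256, 0.003]
wrist_force: [-2.6, 0.0, 5.5]
grip_width: 0.2
grasp_force: 61.0
```

Call:
{"fn": "send_rows", "kwargs": {
  "commands": [
    [0.3, [0, 0, 0], 0],
    [0.5, [0, 0, 0], 0],
    [0.5, [0, 0, -0.05], 0],
    [0.5, [0, 0, -0.15], 0],
    [0.5, [0, 0, -0.25], 0]
  ]
}}

```text
time: 16.15
position: [0.5218, 0.2153, 0.1712]
tcp_rot: [2.184, 2.258, 0.0]
wrist_force: [1.9, 0.1, 0.1]
grip_width: 0.497
grasp_force: 0.0
```

```bash
python3 -c "
from h import *
go([.446,.1905,.068],-47);go([.446,.1905,.068],43);print(r.get_obs()['joint_pos'])
go([.609,.22,.068],47);go([.609,.22,.068],-43)"
```

```text
shift [-0.0558 -0.1915  0.2578] roll 0.5434 ydeg now 1.91 pos [0.5218 0.2153 0.1712] tilt -1.0 F [1.9 0.1 0.1] g 0.497 0.0 t 16.15
shift [-0.0558 -0.1915  0.2578] roll -0.4566 ydeg now 1.91 pos [0.5218 0.2153 0.1712] tilt -1.0 F [1.9 0.1 0.1] g 0.497 0.0 t 16.15
[ 1.93530385e-01  5.60476813e-01  1.66644374e+00 -1.16266307e-04
  9.14246394e-01  1.60282551e-01]
shift [0.0044 0.2182 0.258 ] roll -0.501 ydeg now 1.91 pos [0.5218 0.2153 0.1712] tilt -1.0 F [1.9 0.1 0.1] g 0.497 0.0 t 16.15
shift [0.0044 0.2182 0.258 ] roll 0.499 ydeg now 1.91 pos [0.5218 0.2153 0.1712] tilt -1.0 F [1.9 0.1 0.1] g 0.497 0.0 t 16.15
```

Call:
{"fn": "send_rows", "kwargs": {
  "commands": [
    [0.5, [-0.03, -0.1, 0], -0.09],
    [0.5, [-0.055, -0.19, 0], -0.18],
    [0.5, [-0.055, -0.19, 0], -0.27],
    [0.5, [-0.055, -0.19, 0], -0.36],
    [0.5, [-0.055, -0.19, 0.05], -0.456]
  ]
}}

```text
time: 16.65
position: [0.449, 0.1914, 0.1526]
tcp_rot: [1.243, 2.877, 0.008]
wrist_force: [0.6, 1.1, 0.4]
grip_width: 0.496
grasp_force: 0.0
```

```bash
python3 -c "
from h import *
go([.446,.1905,.068],43)"
```

```text
shift [ 0.0046 -0.0087  0.2114] roll 0.003 ydeg now 43.27 pos [0.449  0.1914 0.1526] tilt -0.99995 F [0.6 1.1 0.4] g 0.496 0.0 t 16.65
```

Call:
{"fn": "send_rows", "kwargs": {
  "commands": [
    [0.5, [0, 0, 0.05], 0.003],
    [0.5, [0, 0, 0.09], 0.003],
    [0.5, [0, 0, 0.1], 0.003],
    [0.5, [0, 0, 0.1], 0.003],
    [0.5, [0, 0, 0.1], 0.003]
  ]
}}

```text
time: 17.15
position: [0.4472, 0.1911, 0.1104]
tcp_rot: [1.261, 2.876, 0.002]
wrist_force: [0.1, -0.1, -0.1]
grip_width: 0.501
grasp_force: 0.0
```

```bash
python3 -c "
from h import *
go([.446,.1905,.068],43)"
```

```text
shift [ 0.0009 -0.0034  0.1061] roll -0.0039 ydeg now 42.65 pos [0.4472 0.1911 0.1104] tilt -1.0 F [ 0.1 -0.1 -0.1] g 0.501 0.0 t 17.15
```

Call:
{"fn": "send_rows", "kwargs": {
  "commands": [
    [0.5, [0.001, -0.003, 0.07], -0.003],
    [0.5, [0.001, -0.003, 0.105], -0.003],
    [0.5, [0.001, -0.003, 0.105], -0.003],
    [0.25, [0.001, -0.003, 0.105], -0.003],
    [0, [0.001, -0.003, 0.105], -0.003]
  ]
}}

```text
time: 17.65
position: [0.4458, 0.1906, 0.0685]
tcp_rot: [1.254, 2.879, 0.001]
wrist_force: [1.7, -0.0, -2.3]
grip_width: 0.205
grasp_force: 59.1
```

Call:
{"fn": "send_rows", "kwargs": {
  "commands": [
    [0, [0, 0, 0], 0],
    [0, [0, 0, 0], 0],
    [0, [0, 0, -0.08], 0],
    [0, [0, 0, -0.18], 0],
    [0, [0, 0, -0.28], 0]
  ]
}}

```text
time: 18.15
position: [0.4444, 0.1904, 0.1803]
tcp_rot: [-1.254, -2.878, 0.002]
wrist_force: [0.7, -0.8, -2.5]
grip_width: 0.206
grasp_force: 59.3
```

```bash
python3 -c "
from h import *
go([.5352,-.042,.18],3)"
```

```text
shift [-5.800e-01 -2.294e-01  4.000e-04] roll 0.4435 ydeg now 42.91 pos [0.4444 0.1904 0.1803] tilt -1.0 F [ 0.7 -0.8 -2.5] g 0.206 59.33839201927185 t 18.15
```

Call:
{"fn": "send_rows", "kwargs": {
  "commands": [
    [0, [-0.11, -0.044, 0], 0.09],
    [0, [-0.22, -0.087, 0], 0.18],
    [0, [-0.33, -0.13, 0], 0.27],
    [0, [-0.44, -0.174, 0], 0.36],
    [0, [-0.55, -0.217, 0], 0.443]
  ]
}}

```text
time: 18.65
position: [0.5314, -0.0313, 0.1795]
tcp_rot: [-2.168, -2.273, 0.0]
wrist_force: [0.5, 0.5, -2.2]
grip_width: 0.202
grasp_force: 59.5
```

Call:
{"fn": "send_rows", "kwargs": {
  "commands": [
    [0, [-0.024, -0.031, 0], 0],
    [0, [-0.024, -0.031, 0], 0],
    [0, [-0.024, -0.031, 0], 0],
    [0, [-0.024, -0.031, 0], 0],
    [0, [-0.024, -0.031, 0], 0]
  ]
}}

```text
time: 19.15
position: [0.5195, -0.0387, 0.1796]
tcp_rot: [-2.159, -2.282, -0.0]
wrist_force: [-0.2, -0.3, -3.2]
grip_width: 0.2
grasp_force: 59.5
```

```bash
python3 -c "
from h import *
go([.5352,-.042,.142],3)"
```

```text
shift [-0.0105  0.0388  0.0939] roll 0.0018 ydeg now 3.16 pos [ 0.5195 -0.0387  0.1796] tilt -1.0 F [-0.2 -0.3 -3.2] g 0.2 59.51957702636719 t 19.15
```

Call:
{"fn": "send_rows", "kwargs": {
  "commands": [
    [0, [-0.0105, 0.038, 0], 0.002],
    [0, [-0.0105, 0.038, 0.05], 0.002],
    [0, [-0.0105, 0.038, 0.09], 0.002],
    [0, [-0.0105, 0.038, 0.105], 0.002],
    [0, [-0.0105, 0.038, 0.112], 0.002]
  ]
}}

```text
time: 19.65
position: [0.5347, -0.0425, 0.1342]
tcp_rot: [-2.163, -2.277, 0.001]
wrist_force: [0.5, 0.3, -3.4]
grip_width: 0.2
grasp_force: 59.5
```

```bash
python3 -c "
from h import *
go([.5352,-.042,.1233],3);print(r.get_obs()['moment'])"
```

```text
shift [0.0012 0.0013 0.0271] roll -0.0006 ydeg now 2.94 pos [ 0.5347 -0.0425  0.1342] tilt -1.0 F [ 0.5  0.3 -3.4] g 0.2 59.47256147861481 t 19.65
[-0.01720217  0.01517303  0.00932587]
```

It is already lower than the first socket got, with no contact force. I'll continue down.

Call:
{"fn": "send_rows", "kwargs": {
  "commands": [
    [0, [0, 0, 0.008], 0],
    [0, [0, 0, 0.016], 0],
    [0, [0, 0, 0.023], 0],
    [0, [0, 0, 0.029], 0],
    [0, [0, 0, 0.031], 0]
  ]
}}

```text
time: 20.15
position: [0.5352, -0.0434, 0.1234]
tcp_rot: [2.165, 2.276, 0.001]
wrist_force: [-3.2, 1.1, 10.3]
grip_width: 0.199
grasp_force: 61.1
```

```bash
python3 -c "
from h import *
go([.5352,-.042,.1233],3);print(r.get_obs()['moment'])"
```

```text
shift [0.0035 0.0001 0.0003] roll -0.0015 ydeg now 2.87 pos [ 0.5352 -0.0434  0.1234] tilt -1.0 F [-3.2  1.1 10.3] g 0.199 61.072195172309875 t 20.15
[0.14848511 0.43132718 0.03882104]
```

Call:
{"fn": "send_rows", "kwargs": {
  "commands": [
    [0, [0, 0, 0.001], 0],
    [0, [0, 0, 0.001], 0],
    [0, [0, 0, 0.001], 0],
    [0, [0, 0, 0.001], 0],
    [0, [0, 0, 0.001], 0]
  ]
}}

```text
time: 20.65
position: [0.5352, -0.0434, 0.1234]
tcp_rot: [2.164, 2.276, 0.001]
wrist_force: [-2.1, 0.2, 7.3]
grip_width: 0.204
grasp_force: 61.0
```

Run:
```python
from h import *
go([.5352,-.042,.1233],3)
b=cam('scene')['img'];a=cam('top')['img']
o=np.zeros((500,800,3),np.uint8)
o[:,:400]=cv2.resize(a[150:300,150:270],(400,500));o[:,400:]=cv2.resize(b[140:300,190:318],(400,500));cv2.imwrite('pics/fin.png',o)
```

```text
shift [0.0035 0.0002 0.0002] roll -0.0014 ydeg now 2.87 pos [ 0.5352 -0.0434  0.1234] tilt -1.0 F [-2.1  0.2  7.3] g 0.204 61.045693159103394 t 20.65
```

View pics/fin.png

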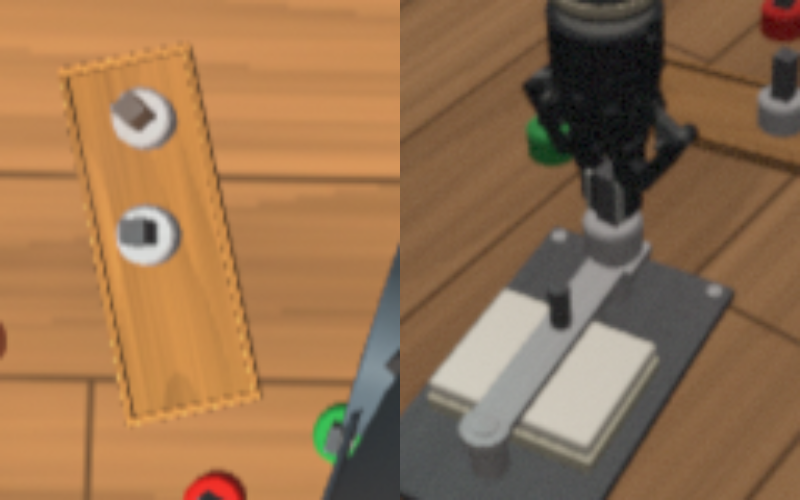

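The last picture shows the two other sockets upright in the tray, at (143,118) and (148,235) in the left half. In the right half the bar is shut and the socket is down on the nut. Handing in.

```bash
python3 -c "
from h import *
print(r.close_job())"
```

```text
the job is handed in; nothing more can be done
None
```

I handed the job in at about 21 s: the keeper bar is shut, the second socket I tried went fully down on the nut and is still gripped there, and the other two stand in the tray; the judge returned no verdict.

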